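# Load the reel stand from the dowel rack

## Task

Load the reel stand: move the four reels from the wooden dowel rack onto the steel spindles of the aluminium rail, each onto the spindle that fits its bore, so the smallest reel goes on the thinnest spindle and so on up to the largest on the thickest. Lower each reel, do not drop it, until it sits flat on its spindle's shoulder, and leave all four standing there.

Things in the scene. Friction and masses are not known exactly. Their poses are not given: they have to be found in the camera images.
- dowel_rack: Wooden stock rack, fixed: a board 56 x 320 mm, its top 20 mm above the bench, with four upright dowels (10 mm thick, 36 mm tall above the board) in a row at -114, -38, 38 and 114 mm along its y axis. Origin at the centre of its underside, on the bench; z up. At the start one reel stands on the board round each dowel, in any order, up to 3 mm off centre.
- spindle_rail: Aluminium slotted rail of the reel stand, fixed: 40 mm wide, 320 mm long along its y axis, 20 mm high, with small screwed feet at the ends reaching 34 mm either side of its centre line (5 mm high). It carries the four steel spindles at -114, -38, 38 and 114 mm along its y axis, in any order. Origin at the centre of its underside, on the bench; z up.
- reel_36: The smallest reel: grey plastic flanges, wound with copper wire, outer diameter 36 mm, 52 mm tall, with a round through bore of 18 mm. It stands upright, bore vertical. Origin at the centre of its underside; z is the bore's axis, up. Grip it across its outside.
- spindle_12: Steel spindle for the smallest reel, fixed upright on the rail. Origin at the centre of its foot (20 mm above the bench); z up along its axis. A dark round shoulder, 28 mm across, has its flat top 14 mm above the origin: the reel sits on it. Above it the bright spindle is 12 mm thick to 44 mm above the origin, then tapers to a 4 mm nose at 58 mm.
- reel_44: The second smallest reel: grey plastic flanges, wound with bright solder wire, outer diameter 44 mm, 48 mm tall, with a round through bore of 26 mm. It stands upright, bore vertical. Origin at the centre of its underside; z is the bore's axis, up. Grip it across its outside.
- spindle_20: Steel spindle for the second smallest reel, fixed upright on the rail. Origin at the centre of its foot (20 mm above the bench); z up along its axis. A dark round shoulder, 36 mm across, has its flat top 14 mm above the origin: the reel sits on it. Above it the bright spindle is 20 mm thick to 44 mm above the origin, then tapers to a 9 mm nose at 58 mm.
- reel_54: The second largest reel: grey plastic flanges, wound with brass wire, outer diameter 54 mm, 44 mm tall, with a round through bore of 34 mm. It stands upright, bore vertical. Origin at the centre of its underside; z is the bore's axis, up. Grip it across its outside.
- spindle_28: Steel spindle for the second largest reel, fixed upright on the rail. Origin at the centre of its foot (20 mm above the bench); z up along its axis. A dark round shoulder, 46 mm across, has its flat top 14 mm above the origin: the reel sits on it. Above it the bright spindle is 28 mm thick to 44 mm above the origin, then tapers to a 16 mm nose at 58 mm.
- reel_64: The largest reel: grey plastic flanges, wound with grey lead strip, outer diameter 64 mm, 40 mm tall, with a round through bore of 42 mm. It stands upright, bore vertical. Origin at the centre of its underside; z is the bore's axis, up. Grip it across its outside.
- spindle_36: Steel spindle for the largest reel, fixed upright on the rail. Origin at the centre of its foot (20 mm above the bench); z up along its axis. A dark round shoulder, 56 mm across, has its flat top 14 mm above the origin: the reel sits on it. Above it the bright spindle is 36 mm thick to 44 mm above the origin, then tapers to a 23 mm nose at 58 mm.
Not all that is in view belongs to the job. What is shaped like the reel_54 but blue or turquoise is not meant. What is shaped like the reel_64 but blue is not meant.

How it is judged (in metres and radians):
At the end, for the whole second after the job is handed in: Each of the four reels stands on the spindle of its own size, its centre within 7 mm of the spindle's axis, its underside within 4 mm of the shoulder's top, upright within 0.1 rad, and at rest (horizontal distance between reel_36 and spindle_12 below 0.007 m and z of reel_36 in the frame of spindle_12 below 0.018 m and angle between each of reel_36, reel_44, reel_54, reel_64's own z axis and vertical below 0.1 rad and linear speed of each of reel_36, reel_44, reel_54, reel_64 below 0.02 m/s and horizontal distance between reel_44 and spindle_20 below 0.007 m and z of reel_44 in the frame of spindle_20 below 0.018 m and horizontal distance between reel_54 and spindle_28 below 0.007 m and z of reel_54 in the frame of spindle_28 below 0.018 m and horizontal distance between reel_64 and spindle_36 below 0.007 m and z of reel_64 in the frame of spindle_36 below 0.018 m); the robot touches nothing.
It fails at once if a reel is dropped onto its spindle (it moves faster than 0.6 m/s while over the spindle and less than 36 mm above its shoulder) ((horizontal distance between reel_36 and spindle_12 below 0.012 m and z of reel_36 in the frame of spindle_12 below 0.05 m and linear speed of reel_36 above 0.6 m/s) or (horizontal distance between reel_44 and spindle_20 below 0.012 m and z of reel_44 in the frame of spindle_20 below 0.05 m and linear speed of reel_44 above 0.6 m/s) or (horizontal distance between reel_54 and spindle_28 below 0.012 m and z of reel_54 in the frame of spindle_28 below 0.05 m and linear speed of reel_54 above 0.6 m/s) or (horizontal distance between reel_64 and spindle_36 below 0.012 m and z of reel_64 in the frame of spindle_36 below 0.05 m and linear speed of reel_64 above 0.6 m/s)).
It also fails if it takes over 102 s, if anything falls off the work surface, if the arm or the gripper's body presses on something with over 40 N, if the wrist force passes 120 N, or if a joint passes its speed limit or range.

## Robot

A 6-joint arm with a two-finger parallel gripper is mounted at the origin on a cart in front of the work surface, level with it; the furniture and walls round the work are solid. World frame = base frame: x ahead of the robot, y to its left, z up, the work surface at z = 0. Lengths are in mm, angles in rad, forces in N, time in s.
With the tool pointing down it reaches from about 275 to 1000 mm from the base axis. Payload 8.4 kg.
Tool frame: the origin (TCP) lies on the centre line of the jaws, within the pads' length; the fingertips stand 25 mm ahead of it and the grasp point (between the pads) lies 6 mm ahead of it; z points along the fingers, y is the line along which they close (so a half turn about z gives the same grasp; the last joint's range is limited). The gripper opens to 85 mm and grips with 20 to 120 N. Pads are 22 mm wide; open, the fingers measure 114 mm over their backs; the gripper's body (76 mm by 85 mm) begins 54 mm behind the grasp point. The pads swing forward as they close: fully open they stand 13 mm farther back than shut.
Start: joints at [-0.002, 0.353, 1.633, -0, 1.155, -0.002], TCP at [625.002, -0, 229.681] pointing down, gripper open.
Joint ranges: [-2.63, 2.63], [-0.92, 2.1], [0.06, 2.66], [-1.3, 4.44], [0, 2.69], [-3.02, 3.02]. Speed limits (rad/s): [2.22, 2.22, 2.79, 3.14, 3.14, 3.14].

## Interface

Orientations are given as [roll, pitch, yaw] about the fixed x, y, z axes, in that order (R = Rz(yaw) Ry(pitch) Rx(roll)).
In Python, from rig import r gives the robot as it stands.
- The arm moves only by the shell command python3 -m jog 'ROWS' [FORCE]. ROWS is JSON, a list of rows, each a list of 3 entries, a list of its own where there are three numbers: the turn, a rotation vector about the tool's x, y, z in rad, then the shift along the tool's x, y, z in m, then the opening, from -1 (shut) to 1 (fully open). In form: [[[rx, ry, rz], [x, y, z], gripper], ...]. A call has 1 to 12 rows; each row shifts and turns the commanded pose from where the row before left it, along the tool's axes as they then stand; what a row does not reach is not made up. A row lasts 1/10 s, in which the tool goes at most 50 mm and 8.59 degrees, less where a joint would pass 70% of its speed; a pose out of reach is approached as far as the arm can. A call with a gripper value outside its range is refused whole. The fingers move at their own pace and stop on an object; FORCE is the grip in N (left out, the last holds). Time passes only in rows, so rows that do not move let the fingers close. It gives the time, the measured TCP pose, the force, the opening and the grip force at its end, in the units of the state.
- r.sense(): the state, without advancing time (a new reading comes with each control period).
- r.grab_frame(name): name is "scene" or "side" or "wrist"; returns the picture (400x640x3 uint8, red, green, blue); there is no depth.
- r.camera_params(name): a dict with "fx", "fy", "cx", "cy" (pixels), "rvec" (rotation vector, rad) and "tvec" (3), from world to camera coordinates, as OpenCV has them; the wrist camera has in their place "hand_eye" (4x4, takes a point from camera to tool coordinates, whose origin is the TCP and whose axes are the flange's). Camera axes: x right, y down, z forward; pixel columns grow to the right and rows downward; lengths in mm; the calibration is good to about 2 mm. A picture is of the moment at which its call begins: read the wrist's pose just before it. camera_params takes no time and is no camera call.
- r.sign_off(): hands the job in; it is judged then, once.
The state is a dict: "clock": time; "qpos": joint angles; "qvel": joint speeds; "joint_efforts": joint torques, N m; "eef_pos": TCP position; "tcp_rot": TCP orientation; "contact_force": force on the tool from outside, world axes, zero at the start; "wrist_torque": the same for the moment, N m; "opening": opening from 0.0 (shut) to 1.0 (fully open); "grasp_force": force on a finger pad.
Only numpy, scipy, OpenCV 4.12 (cv2) and the standard library are available. Lean on these libraries where they do the work, as an engineer would, in place of code of your own. Each camera call takes 0.05 s, during which the arm holds its last target. There are 200 camera calls.

## Working session

There is one attempt and no reset: what is moved stays moved. The work goes in short steps, Python scripts to look and compute and a shell command to move; the robot and the scene stay as the last step left them, time stands still between calls to the robot, and variables do not carry over. Pictures are saved under pics/ and viewed, at most 15 in all, crops included, and the job is handed in when it is done.

```bash
mkdir -p pics; ls; python3 - <<'E'
from rig import r
import cv2
s=r.sense();print(s)
for n in("scene","side","wrist"):
    print(n,r.camera_params(n)); cv2.imwrite(f"pics/{n}0.png",r.grab_frame(n)[:,:,::-1])
E
```

```text
pics
{'clock': 0.0, 'qpos': array([-2.40735736e-03,  3.53621121e-01,  1.63415158e+00,  5.20087713e-06,
        1.15518456e+00, -2.41106651e-03]), 'qvel': array([-0.00034029, -0.00011601, -0.00012536, -0.00013264, -0.00037252,
        0.00116311]), 'joint_efforts': array([-2.03471049e-03, -6.05236173e+01, -3.42063046e+01, -2.62302356e-04,
        9.48130677e-03,  3.61521288e-06]), 'eef_pos': array([ 6.24518235e+02, -1.79889946e-03,  2.28971093e+02]), 'tcp_rot': array([-3.14022807e+00, -8.04538352e-06,  1.57079793e+00]), 'contact_force': array([ 0.3399315 , -0.00896993,  0.22704336]), 'wrist_torque': array([ 0.02569549, -0.00213083,  0.03722553]), 'grasp_force': 0.0, 'opening': 0.9964512730647483}
scene {'fx': 383.1272896709691, 'fy': 383.1272896709691, 'cx': 316.7122378718819, 'cy': 196.6199174761985, 'rvec': array([ 1.99468816, -0.7544682 ,  0.43816287]), 'tvec': array([-364.12806281,  188.86770199,  640.38713881])}
side {'fx': 455.29169088010235, 'fy': 455.29169088010235, 'cx': 323.1388998787941, 'cy': 191.79025202774577, 'rvec': array([ 2.29997196, -0.06119333,  0.03934653]), 'tvec': array([-482.61522218,   59.93576036,  961.47137801])}
wrist {'fx': 338.6511368635822, 'fy': 338.6511368635822, 'cx': 318.01224267965085, 'cy': 203.4089079980121, 'hand_eye': array([[-1.39548432e-03, -9.62921637e-01, -2.69777637e-01,
         6.81607050e+01],
       [ 9.99998975e-01, -1.25694648e-03, -6.86276028e-04,
        -1.41025672e-01],
       [ 3.21733985e-04, -2.69778318e-01,  9.62922404e-01,
        -1.44641176e+02],
       [ 0.00000000e+00,  0.00000000e+00,  0.00000000e+00,
         1.00000000e+00]])}
```

View pics/scene0.png

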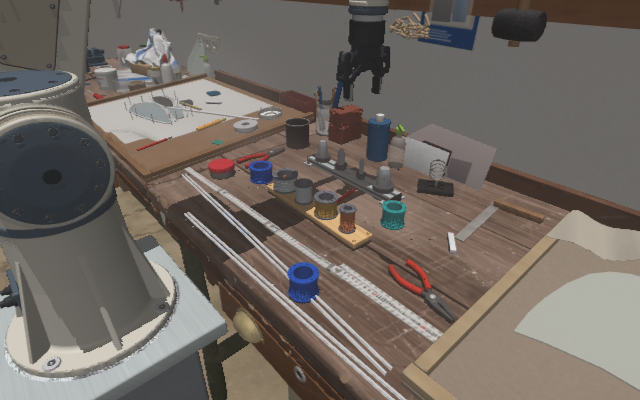

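View pics/side0.png

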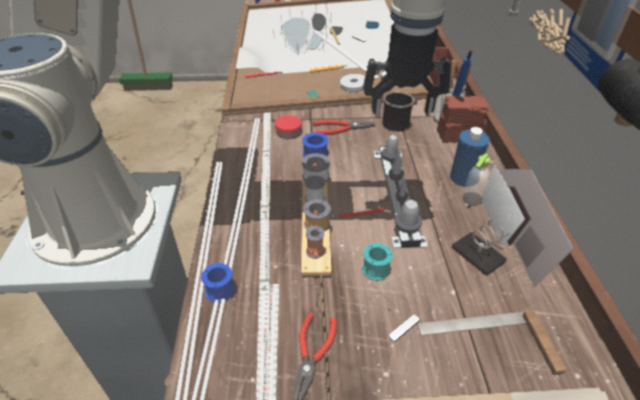

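View pics/wrist0.png

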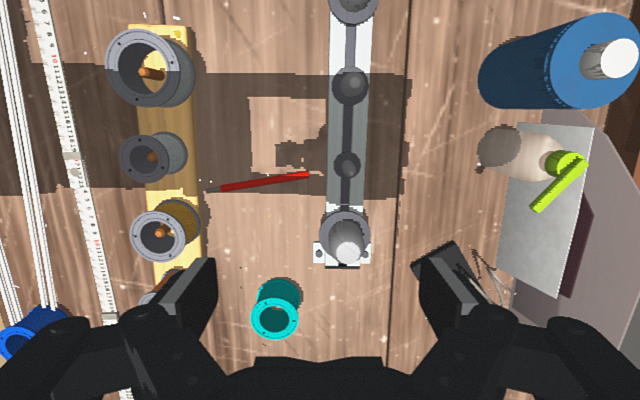

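The wrist view, with image right = world +x and image up = +y, shows the rack reels from the top as 64 at (150,68), 44 at (150,155), 54 (brass) at (160,235) and 36 hidden behind the finger at (155,290). The rail spindles are at x≈348, and the topmost is cut off. I'll shift the camera toward +y and up so the whole rail is in view.

```bash
cat > h.py <<'E'
from rig import r
import numpy as np, cv2
from scipy.spatial.transform import Rotation as R
P=r.camera_params("wrist"); H=P["hand_eye"]
def pose():
    s=r.sense(); return R.from_euler('xyz',s["tcp_rot"]).as_matrix(), s["eef_pos"]
def ray(uv,ps):
    M,p=ps; d=np.array([(uv[0]-P["cx"])/P["fx"],(uv[1]-P["cy"])/P["fy"],1.])
    return M@H[:3,3]+p, M@H[:3,:3]@d
def onz(uv,z,ps):
    o,d=ray(uv,ps); return o+d*(z-o[2])/d[2]
def shot(name):
    ps=pose(); im=r.grab_frame("wrist")[:,:,::-1].copy(); cv2.imwrite(f"pics/{name}.png",im)
    np.savez(f"pics/{name}.npz",M=ps[0],p=ps[1]); return im,ps
def load(name):
    z=np.load(f"pics/{name}.npz"); return cv2.imread(f"pics/{name}.png"),(z["M"],z["p"])
E
python3 -m jog '[[[0,0,0],[0.03,-0.02,-0.03],1],[[0,0,0],[0.04,-0.03,-0.04],1],[[0,0,0],[0.04,-0.03,-0.04],1],[[0,0,0],[0.0,0,0],1],[[0,0,0],[0.0,0,0],1]]'
python3 - <<'E'
from h import *
im,ps=shot("w1"); print(ps)
E
```

```text
clock: 0.65
eef_pos: [558.1, 93.1, 322.8]
tcp_rot: [3.14, -0.0, 1.572]
contact_force: [0.4, -0.3, -0.3]
opening: 1.001
grasp_force: 0.0
(array([[-1.59000366e-03,  9.99997386e-01,  1.64342903e-03],
       [ 9.99998735e-01,  1.58994654e-03,  3.60579471e-05],
       [ 3.34448885e-05,  1.64348428e-03, -9.99998649e-01]]), array([558.09664992,  93.05223059, 322.83985374]))
```

View pics/w1.png

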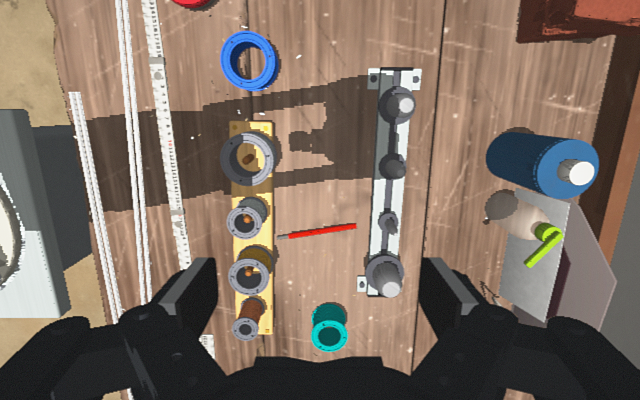

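The whole scene is visible. The reels run top to bottom: 64 (247,158), 44 (245,221), 54 (247,276), 36 (246,328). The spindles are at (396,104), (393,165), (388,222), (386,272), and the last is clearly the thickest.

```bash
python3 - <<'E'
from h import *
im,ps=load("w1")
for n,uv,z in [("r64",(247,158),60),("r44",(244,221),68),("r54",(248,276),64),("r36",(246,328),72),
 ("nose1",(405,104),78),("n2",(398,167),78),("n3",(392,228),78),("n4",(389,285),78)]:
    print(n,onz(uv,z,ps).round(1))
hsv=cv2.cvtColor(im,cv2.COLOR_BGR2HSV)
m=cv2.inRange(hsv,(14,90,130),(30,255,255))
cs=max(cv2.findContours(m,0,2)[0],key=cv2.contourArea)
ys,xs=np.where(m); k=(xs>220)&(xs<285)&(ys>115)&(ys<340)
hull=cv2.convexHull(np.c_[xs[k],ys[k]].astype(np.int32)); b=cv2.boxPoints(cv2.minAreaRect(hull)); 
print("rack corners",[onz(q,20,ps).round(1)[:2] for q in b])
big=cv2.resize(im[60:340,210:440],None,fx=2.14,fy=2.14,interpolation=2)
cv2.imwrite("pics/w1c.png",big)
E
```

```text
r64 [472.7 103.9  60. ]
r44 [466.2  26.6  68. ]
r54 [466.1 -51.   64. ]
r36 [ 460.8 -124.5   72. ]
nose1 [654.2 166.1  78. ]
n2 [650.9  95.9  78. ]
n3 [648.4  20.9  78. ]
n4 [649.1 -56.5  78. ]
rack corners [array([433.2, 145.9]), array([498.9, 148.3]), array([ 499.5, -181.7]), array([ 420.3, -185.1])]
```

View pics/w1c.png

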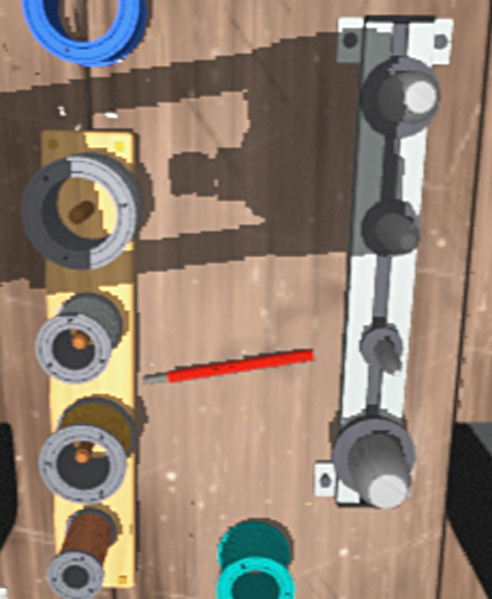

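Spindles from +y downward are 28, 20, 12, 36. The reels from +y are 64, 44, 54, 36. I'll hover over each spindle from the same relative pose so the calibration bias cancels, starting with reel 64.

```bash
cat >> h.py <<'E'
def rect(im,ps,c,z,S=2,W=60):
    "top view of plane z round c, S px/mm, half width W mm; col=+x,row=-y"
    o=ps[0]@H[:3,3]+ps[1]; Rc=(ps[0]@H[:3,:3]).T
    K=np.array([[P["fx"],0,P["cx"]],[0,P["fy"],P["cy"]],[0,0,1]])
    A=np.array([[1/S,0,c[0]-W],[0,-1/S,c[1]+W],[0,0,z]]); B=A.copy(); B[2,2]=z
    Hm=K@Rc@(A-np.outer(o,[0,0,1]))
    return cv2.warpPerspective(im,np.linalg.inv(Hm),(2*W*S,2*W*S),flags=cv2.INTER_LINEAR)
def circ(im,ps,c,z,rad,S=4,W=45,tol=1.5,n=3):
    g=cv2.medianBlur(cv2.cvtColor(rect(im,ps,c,z,S,W),cv2.COLOR_BGR2GRAY),5)
    k=cv2.HoughCircles(g,cv2.HOUGH_GRADIENT_ALT if 0 else cv2.HOUGH_GRADIENT,1,8,param1=80,param2=12,minRadius=int((rad-tol)*S),maxRadius=int((rad+tol)*S))
    if k is None: return []
    return [(round(c[0]-W+x/S,1),round(c[1]+W-y/S,1),round(q/S,1)) for x,y,q in k[0][:n]]
E
python3 -m jog '[[[0,0,0],[0.002,-0.017,0.035],1],[[0,0,0],[0.002,-0.017,0.035],1],[[0,0,0],[0.002,-0.017,0.035],1],[[0,0,0],[0.002,-0.017,0.034],1],[[0,0,0],[0.002,-0.017,0.034],1],[[0,0,0],[0,0,0],1],[[0,0,0],[0.0,0,0],1],[[0,0,0],[0.0,0,0],1]]'
python3 - <<'E'
from h import *
im,ps=shot("r64"); print(ps[1])
c=(472.7,104)
print(circ(im,ps,c,60,32),circ(im,ps,c,60,21))
g=rect(im,ps,c,60,4,45)
cv2.imwrite("pics/r64c.png",np.hstack([cv2.resize(im,(576,360)),g[:,::1]][0:2]) if 0 else np.hstack([cv2.resize(im,(400,360)),g]))
E
```

```text
clock: 1.5
eef_pos: [475.4, 102.3, 150.5]
tcp_rot: [3.139, -0.0, 1.57]
contact_force: [0.0, -0.4, 0.7]
opening: 0.999
grasp_force: 0.0
[475.3961634  102.33120862 150.53154317]
[(np.float32(471.6), np.float32(101.4), np.float32(32.0)), (np.float32(474.3), np.float32(103.1), np.float32(33.4)), (np.float32(478.3), np.float32(109.6), np.float32(33.4))] [(np.float32(471.8), np.float32(101.4), np.float32(20.9)), (np.float32(469.6), np.float32(100.1), np.float32(20.4)), (np.float32(472.8), np.float32(113.1), np.float32(19.9))]
```

View pics/r64c.png

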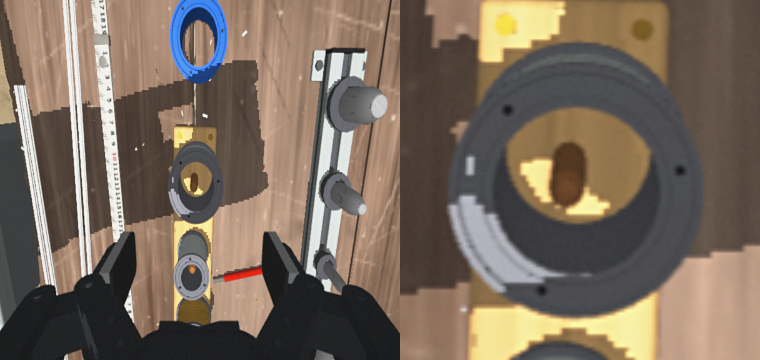

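The outer and bore circles agree on a centre of (471.7,101.4). Descend and grip.

```bash
python3 -m jog '[[[0,0,0],[-0.001,-0.0037,0.03],1],[[0,0,0],[0,0,0.035],1],[[0,0,0],[0,0,0.025],1],[[0,0,0],[0,0,0.0085],1],[[0,0,0],[0,0,0],1],[[0,0,0],[0,0,0],-1],[[0,0,0],[0,0,0],-1],[[0,0,0],[0,0,0],-1],[[0,0,0],[0,0,0],-1],[[0,0,0],[0,0,0],-1],[[0,0,0],[0,0,0],-1],[[0,0,0],[0,0,0],-1]]' 50
```

```text
clock: 2.75
eef_pos: [463.4, 101.0, 51.9]
tcp_rot: [-3.131, 0.001, 1.57]
contact_force: [-24.5, 2.4, 32.1]
opening: 0.182
grasp_force: 47.8
```

Opening 0.18 doesn't fit a 64 mm reel, and the TCP moved 8 mm in x. I need to look.

```bash
python3 - <<'E'
from h import *
im,ps=shot("g1"); s=r.grab_frame("side")[:,:,::-1]; c=r.grab_frame("scene")[:,:,::-1]
cv2.imwrite("pics/g1c.png",np.vstack([np.hstack([cv2.resize(s[80:280,230:430],(400,400)),cv2.resize(c[130:250,230:400],(400,400*120//170+118))[:400]]),cv2.resize(im,(320,200))[:, :].repeat(1,1) if 0 else np.hstack([cv2.resize(im,(320,200)),np.zeros((200,480,3),np.uint8)])]))
E
```

```text
(no output)
```

View pics/g1c.png

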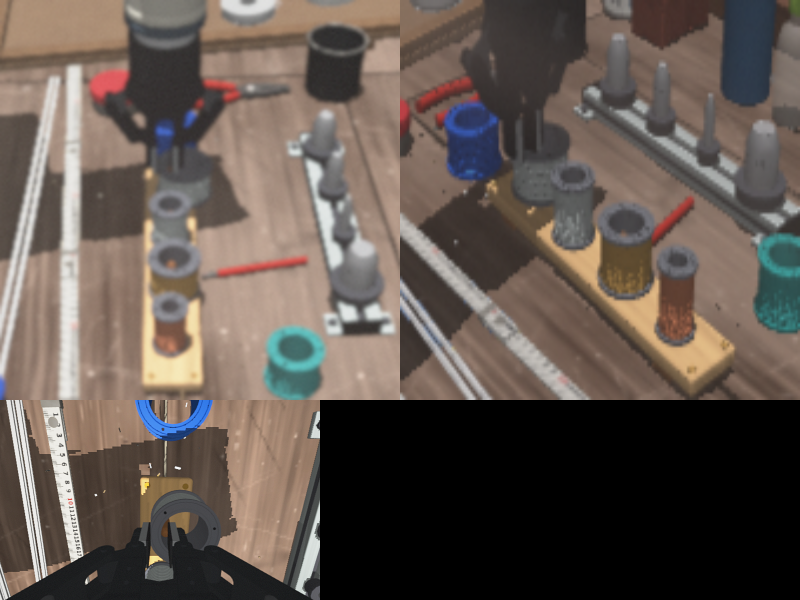

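```bash
python3 - <<'E'
from h import *
im,ps=load("g1"); cv2.imwrite("pics/g1d.png",cv2.resize(im[150:400,220:500],None,fx=2.1,fy=2.1))
print(ps[1], r.sense()["contact_force"],r.sense()["wrist_torque"])
E
```

```text
[463.43826614 101.02034771  51.8573104 ] [-25.01971094   1.02689592  31.80403533] [0.22811019 4.31218709 0.07625008]
```

View pics/g1d.png

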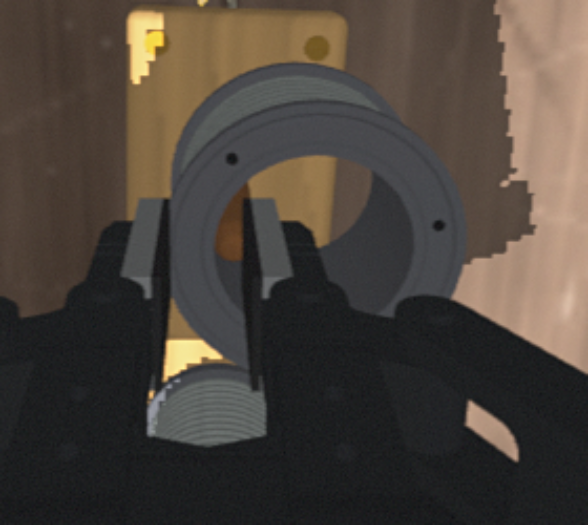

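The picture shows the right finger inside the bore, so the reel's wall is clamped and the reel is shifted +x against the dowel. The fingers probably began closing before the descent had finished. I'll open slightly, then lift straight out.

```bash
python3 -m jog '[[[0,0,0],[0,0,0],-0.45],[[0,0,0],[0,0,0],-0.45],[[0,0,0],[0,0,0],-0.45]]' 20; python3 -m jog '[[[0,0,0],[0,0,-0.02],-0.45],[[0,0,0],[0,0,-0.03],-0.45],[[0,0,0],[0,0,-0.03],-0.45],[[0,0,0],[0,0,-0.018],1],[[0,0,0],[0,0,0],1],[[0,0,0],[0,0,0],1],[[0,0,0],[0,0,0],1]]'
python3 - <<'E'
from h import *
im,ps=shot("r64b"); print(ps[1])
c=(480,102)
print(circ(im,ps,c,60,32,W=55,n=2),circ(im,ps,c,60,21,W=55,n=2))
cv2.imwrite("pics/r64bc.png",np.hstack([cv2.resize(im,(400,360)),rect(im,ps,c,60,3,60)]))
E
```

```text
clock: 3.2
eef_pos: [466.3, 101.1, 51.4]
tcp_rot: [-3.136, 0.001, 1.571]
contact_force: [-11.9, 0.2, 9.7]
opening: 0.276
grasp_force: 5.9
clock: 3.9
eef_pos: [469.0, 101.4, 148.2]
tcp_rot: [-3.141, 0.0, 1.571]
contact_force: [0.1, 0.1, -0.1]
opening: 0.933
grasp_force: 0.0
[468.97013182 101.35547094 148.18969982]
[(np.float32(485.1), np.float32(101.6), np.float32(32.2)), (np.float32(486.6), np.float32(109.4), np.float32(31.4))] [(np.float32(483.4), np.float32(113.6), np.float32(20.2)), (np.float32(481.4), np.float32(113.4), np.float32(20.3))]
```

View pics/r64bc.png

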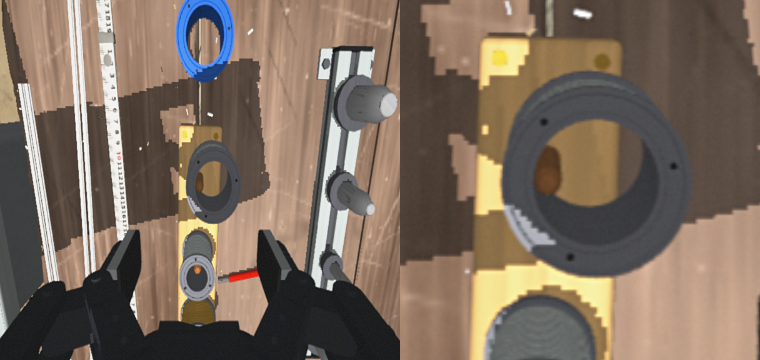

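The reel still stands, at (485.1,101.6). I'll retry with a settle check before closing.

```bash
python3 -m jog '[[[0,0,0],[0,0.016,0],1],[[0,0,0],[0,0,0.025],1],[[0,0,0],[0,0,0.025],1],[[0,0,0],[0,0,0.025],1],[[0,0,0],[0,0,0.023],1],[[0,0,0],[0,0,0],1],[[0,0,0],[0,0,0],1],[[0,0,0],[0,0,0],1]]'; python3 -m jog '[[[0,0,0],[0,0,0],-0.2]]' 30; python3 -m jog '[[[0,0,0],[0,0,0],-0.2]]'
python3 -m jog '[[[0,0,0],[0,0,0],-0.2]]'
python3 - <<'E'
from h import *
im,ps=shot("g2"); cv2.imwrite("pics/g2d.png",cv2.resize(im[100:400,180:480],None,fx=1.8,fy=1.8))
E
```

```text
clock: 4.75
eef_pos: [486.0, 101.6, 51.4]
tcp_rot: [3.141, -0.0, 1.571]
contact_force: [-1.2, -0.2, 0.0]
opening: 1.005
grasp_force: 0.0
clock: 4.85
eef_pos: [486.2, 101.6, 51.7]
tcp_rot: [3.14, -0.0, 1.571]
contact_force: [0.3, 0.2, -0.5]
opening: 0.857
grasp_force: 0.0
clock: 4.95
eef_pos: [485.6, 101.6, 51.6]
tcp_rot: [3.141, -0.0, 1.571]
contact_force: [-3.4, -0.2, 21.3]
opening: 0.71
grasp_force: 27.6
clock: 5.05
eef_pos: [485.6, 101.6, 51.9]
tcp_rot: [3.141, -0.0, 1.571]
contact_force: [-4.5, 0.5, 11.7]
opening: 0.705
grasp_force: 29.6
```

View pics/g2d.png

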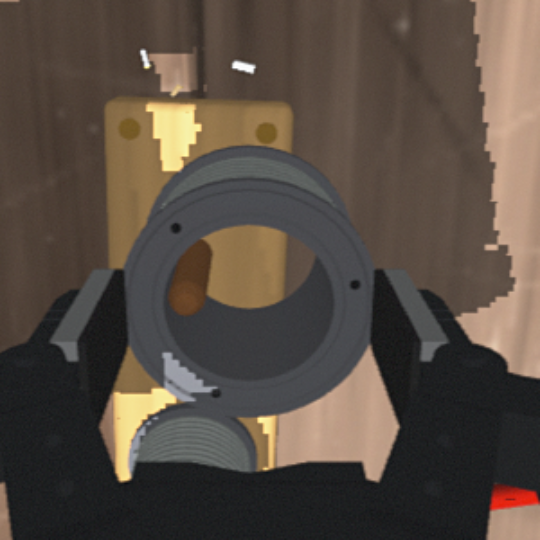

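Reel 64 is gripped squarely, with its rim centred at about (249,295) in the crop and both pads on the flanges. I'll firm the grip, measure the reel in the hand, and lift.

```bash
python3 -m jog '[[[0,0,0],[0,0,0],-1],[[0,0,0],[0,0,0],-1],[[0,0,0],[0,0,-0.015],-1],[[0,0,0],[0,0,-0.03],-1],[[0,0,0],[0,0,-0.035],-1],[[0,0,0],[0,0,-0.03],-1],[[0,0,0],[0,0,0],-1],[[0,0,0],[0,0,0],-1]]' 60
python3 - <<'E'
from h import *
im,ps=load("g2"); print(ps[1],circ(im,ps,ps[1],60,32,n=1),circ(im,ps,ps[1],60,21,n=1))
im,ps=shot("l1"); z=60+ps[1][2]-51.9; print(ps[1],z,circ(im,ps,ps[1],z,32,n=1),circ(im,ps,ps[1],z,21,n=1))
E
```

```text
clock: 5.9
eef_pos: [485.4, 101.5, 160.9]
tcp_rot: [3.14, -0.0, 1.571]
contact_force: [-1.7, -0.2, -3.4]
opening: 0.669
grasp_force: 64.3
[485.6163303  101.59356295  51.93720437] [(np.float64(485.0), np.float64(101.5), np.float32(32.2))] [(np.float64(485.0), np.float64(101.2), np.float32(20.8))]
[485.43070616 101.46838959 160.88850346] 168.9885034609407 [(np.float64(485.3), np.float64(103.3), np.float32(30.8))] [(np.float64(485.1), np.float64(101.6), np.float32(20.7))]
```

```bash
python3 -m jog '[[[0,0,0],[-0.0386,0.0273,0],-1],[[0,0,0],[-0.0386,0.0273,0],-1],[[0,0,0],[-0.0386,0.0273,0],-1],[[0,0,0],[-0.0386,0.0273,0],-1],[[0,0,0],[-0.0386,0.0273,0],-1],[[0,0,0],[-0.0386,0.0273,0],-1],[[0,0,0],[0,0,0],-1],[[0,0,0],[0,0,0],-1],[[0,0,0],[0,0,0],-1]]'
python3 - <<'E'
from h import *
im,ps=shot("s1"); print(ps[1])
# guesses of spindles
for n,c,rs,rn in [("36",(649,-58),28,11.5),("12",(648,18),14,2),("20",(651,94),18,4.5)]:
    print(n,"shoulder",circ(im,ps,c,34,rs,n=3),"nose",circ(im,ps,c,78,rn,W=30,n=3))
cv2.imwrite("pics/s1c.png",np.hstack([cv2.resize(im,(400,360)),rect(im,ps,(649,-58),34,4,45)]))
E
```

```text
clock: 6.85
eef_pos: [647.7, -129.4, 158.7]
tcp_rot: [-3.138, -0.001, 1.571]
contact_force: [-1.1, 0.3, -3.1]
opening: 0.662
grasp_force: 64.7
[ 647.7090836  -129.38873668  158.6725229 ]
36 shoulder [(np.float32(652.1), np.float32(-63.6), np.float32(28.2)), (np.float32(652.6), np.float32(-61.6), np.float32(28.5)), (np.float32(654.9), np.float32(-62.9), np.float32(28.8))] nose [(np.float32(651.1), np.float32(-62.6), np.float32(10.7)), (np.float32(653.6), np.float32(-63.1), np.float32(12.6))]
12 shoulder [(np.float32(653.4), np.float32(13.9), np.float32(14.0)), (np.float32(653.4), np.float32(11.6), np.float32(13.4)), (np.float32(655.4), np.float32(11.6), np.float32(15.1))] nose []
20 shoulder [] nose []
```

View pics/s1c.png

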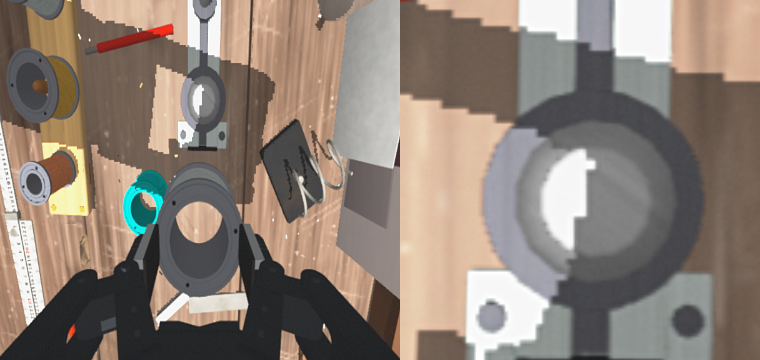

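The held reel sits at about (200,225) in the left pane, and spindle_36's shoulder is found at (652.1,-63.4) from two agreeing circles. I'll go over it and lower part way.

```bash
python3 -m jog '[[[0,0,0],[0.033,0.002,0],-1],[[0,0,0],[0.033,0.0024,0],-1],[[0,0,0],[0,0,0.02],-1],[[0,0,0],[0,0,0.02],-1],[[0,0,0],[0,0,0],-1],[[0,0,0],[0,0,0],-1],[[0,0,0],[0,0,0],-1]]'
python3 - <<'E'
from h import *
im,ps=shot("s2"); print(ps[1]); z=ps[1][2]+8
print(circ(im,ps,ps[1],z,21,n=1),circ(im,ps,ps[1],78,11.5,W=30,n=3))
E
```

```text
clock: 7.6
eef_pos: [654.2, -63.9, 121.8]
tcp_rot: [3.14, 0.0, 1.571]
contact_force: [0.5, 0.4, -3.2]
opening: 0.663
grasp_force: 65.1
[654.16022596 -63.94801867 121.76246094]
[(np.float64(654.3), np.float64(-63.8), np.float32(21.1))] [(np.float64(651.0), np.float64(-62.8), np.float32(12.3)), (np.float64(652.8), np.float64(-63.8), np.float32(11.5)), (np.float64(663.5), np.float64(-75.1), np.float32(10.9))]
```

```bash
python3 -m jog '[[[0,0,0],[0,-0.0016,0],-1],[[0,0,0],[0,0,0.015],-1],[[0,0,0],[0,0,0.015],-1],[[0,0,0],[0,0,0.015],-1],[[0,0,0],[0,0,0.006],-1],[[0,0,0],[0,0,0.003],-1],[[0,0,0],[0,0,0],-1],[[0,0,0],[0,0,0],-1]]'
```

```text
clock: 8.45
eef_pos: [650.5, -64.0, 67.0]
tcp_rot: [-3.138, -0.0, 1.571]
contact_force: [-9.0, 0.8, 12.0]
opening: 0.666
grasp_force: 75.1
```

The reel is in contact at z=67, where seating was expected at about 66. I'll ease the command off in x and down slightly, then release.

```bash
python3 -m jog '[[[0,0,0],[0,-0.002,0.001],-1],[[0,0,0],[0,0,0],-1],[[0,0,0],[0,0,0],-1]]'; python3 -m jog '[[[0,0,0],[0,0,0],0.5],[[0,0,0],[0,0,0],0.6],[[0,0,0],[0,0,0],1],[[0,0,0],[0,0,0],1],[[0,0,0],[0,0,0],1]]'
python3 - <<'E'
from h import *
im,ps=shot("p1"); print(ps[1]); c=ps[1]
for z in (74,76): print(z,circ(im,ps,c,z,32,n=2),circ(im,ps,c,z,21,n=2),"nose",circ(im,ps,c,78,11.5,W=30,n=2))
cv2.imwrite("pics/p1c.png",np.hstack([im[100:400,170:470],rect(im,ps,c,74,3,50)]))
E
```

```text
clock: 8.75
eef_pos: [650.3, -64.0, 66.9]
tcp_rot: [3.141, -0.0, 1.571]
contact_force: [-5.1, 1.4, 14.1]
opening: 0.661
grasp_force: 75.8
clock: 9.25
eef_pos: [650.0, -64.1, 65.5]
tcp_rot: [-3.141, -0.0, 1.571]
contact_force: [-0.2, -0.7, 1.4]
opening: 0.999
grasp_force: 0.0
[650.03921921 -64.13340842  65.46125802]
74 [(np.float64(649.9), np.float64(-64.0), np.float32(32.2)), (np.float64(650.2), np.float64(-66.0), np.float32(30.8))] [(np.float64(649.9), np.float64(-64.5), np.float32(21.0)), (np.float64(649.7), np.float64(-48.8), np.float32(21.8))] nose [(np.float64(651.9), np.float64(-61.5), np.float32(12.8)), (np.float64(657.2), np.float64(-66.8), np.float32(12.0))]
76 [(np.float64(649.9), np.float64(-63.3), np.float32(31.7)), (np.float64(651.9), np.float64(-63.8), np.float32(33.4))] [(np.float64(650.2), np.float64(-63.8), np.float32(20.5)), (np.float64(650.2), np.float64(-48.5), np.float32(22.1))] nose [(np.float64(651.9), np.float64(-61.5), np.float32(12.8)), (np.float64(657.2), np.float64(-66.8), np.float32(12.0))]
```

View pics/p1c.png

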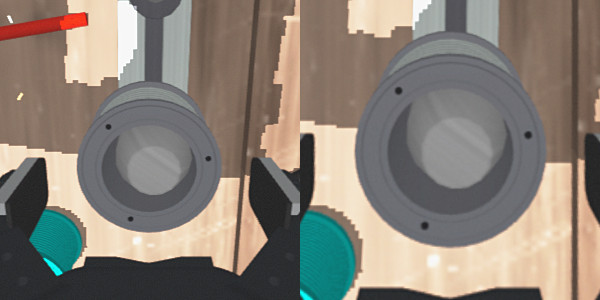

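Reel 64 is seated: its ring shows r=21.0 mm at z=74, about 2 mm from the nose centre. Next is reel 54.

```bash
python3 -m jog '[[[0,0,0],[0,0,-0.025],1],[[0,0,0],[0,0,-0.03],1],[[0,0,0],[0,0,-0.03],1],[[0,0,0],[0.003,-0.046,0],1],[[0,0,0],[0.003,-0.046,0],1],[[0,0,0],[0.003,-0.046,0],1],[[0,0,0],[0.003,-0.046,0],1],[[0,0,0],[0,0,0],1],[[0,0,0],[0,0,0],1],[[0,0,0],[0,0,0],1]]'
python3 - <<'E'
from h import *
im,ps=shot("r54"); print(ps[1]); c=(466,-51)
print(circ(im,ps,c,64,27,n=2),circ(im,ps,c,64,17,n=2))
c=(461,-125);print(circ(im,ps,c,72,18,n=2),circ(im,ps,c,72,9,n=2))
c=(466,27);print(circ(im,ps,c,68,22,n=2),circ(im,ps,c,68,13,n=2))
E
```

```text
clock: 10.3
eef_pos: [467.6, -52.3, 151.2]
tcp_rot: [3.14, 0.0, 1.571]
contact_force: [0.9, 0.0, 0.1]
opening: 1.0
grasp_force: 0.0
[467.59244373 -52.28849048 151.22160591]
[(np.float32(467.1), np.float32(-52.6), np.float32(27.2)), (np.float32(465.6), np.float32(-46.9), np.float32(27.5))] [(np.float32(466.9), np.float32(-53.1), np.float32(17.0)), (np.float32(465.9), np.float32(-37.4), np.float32(18.1))]
[(np.float32(459.6), np.float32(-126.6), np.float32(17.9)), (np.float32(459.6), np.float32(-123.6), np.float32(17.4))] [(np.float32(459.6), np.float32(-126.9), np.float32(8.9)), (np.float32(458.4), np.float32(-124.9), np.float32(10.4))]
[(np.float32(466.4), np.float32(24.1), np.float32(22.0)), (np.float32(468.1), np.float32(25.6), np.float32(22.5))] [(np.float32(466.1), np.float32(23.9), np.float32(13.0)), (np.float32(464.9), np.float32(20.9), np.float32(13.0))]
```

```bash
python3 -m jog '[[[0,0,0],[-0.0006,-0.0006,0.02],1],[[0,0,0],[0,0,0.03],1],[[0,0,0],[0,0,0.03],1],[[0,0,0],[0,0,0.019],1],[[0,0,0],[0,0,0],1],[[0,0,0],[0,0,0],1],[[0,0,0],[0,0,0],1]]'; python3 -m jog '[[[0,0,0],[0,0,0],-0.2],[[0,0,0],[0,0,0],-0.2],[[0,0,0],[0,0,0],-0.3],[[0,0,0],[0,0,0],-0.4],[[0,0,0],[0,0,0],-0.5]]' 30; python3 -m jog '[[[0,0,0],[0,0,0],-1],[[0,0,0],[0,0,0],-1],[[0,0,0],[0,0,-0.015],-1],[[0,0,0],[0,0,-0.03],-1],[[0,0,0],[0,0,-0.035],-1],[[0,0,0],[0,0,-0.03],-1],[[0,0,0],[0,0,0],-1],[[0,0,0],[0,0,0],-1]]' 60
python3 - <<'E'
from h import *
im,ps=shot("l2"); z=64-52+ps[1][2]; print(circ(im,ps,ps[1],z,27,n=1),circ(im,ps,ps[1],z,17,n=1))
E
```

```text
clock: 11.05
eef_pos: [466.7, -52.9, 52.6]
tcp_rot: [3.14, 0.0, 1.571]
contact_force: [0.2, -0.3, 0.1]
opening: 1.0
grasp_force: 0.0
clock: 11.55
eef_pos: [466.2, -52.8, 52.9]
tcp_rot: [3.14, 0.0, 1.571]
contact_force: [-3.0, -0.7, 12.4]
opening: 0.614
grasp_force: 29.1
clock: 12.35
eef_pos: [465.6, -52.8, 162.2]
tcp_rot: [3.14, 0.0, 1.571]
contact_force: [-0.2, 0.5, -1.8]
opening: 0.595
grasp_force: 62.7
[(np.float64(465.5), np.float64(-52.4), np.float32(26.7))] [(np.float64(465.3), np.float64(-51.4), np.float32(16.0))]
```

```bash
python3 -m jog '[[[0,0,0],[0.0247,0.0317,0],-1],[[0,0,0],[0.0247,0.0317,0],-1],[[0,0,0],[0.0247,0.0317,0],-1],[[0,0,0],[0.0247,0.0317,0],-1],[[0,0,0],[0.0247,0.0317,0],-1],[[0,0,0],[0.0247,0.0317,0],-1],[[0,0,0],[0,0,0],-1],[[0,0,0],[0,0,0],-1],[[0,0,0],[0,0,0],-1]]'
python3 - <<'E'
from h import *
im,ps=shot("s3"); print(ps[1]); c=(656,165)
for _ in (0,): print(circ(im,ps,c,34,23,n=3),circ(im,ps,c,78,8,W=30,n=3),circ(im,ps,c,64,14,W=30,n=3))
cv2.imwrite("pics/s3c.png",np.hstack([cv2.resize(im,(400,360)),rect(im,ps,c,34,4,45)]))
E
```

```text
clock: 13.3
eef_pos: [654.0, 94.9, 160.0]
tcp_rot: [-3.138, 0.001, 1.571]
contact_force: [0.2, -1.2, -1.3]
opening: 0.592
grasp_force: 62.9
[654.03305857  94.85955378 160.00187373]
[(np.float32(655.4), np.float32(165.1), np.float32(22.4))] [(np.float32(655.1), np.float32(165.6), np.float32(8.2)), (np.float32(637.9), np.float32(187.6), np.float32(6.8))] [(np.float32(655.4), np.float32(164.9), np.float32(13.7))]
```

View pics/s3c.png

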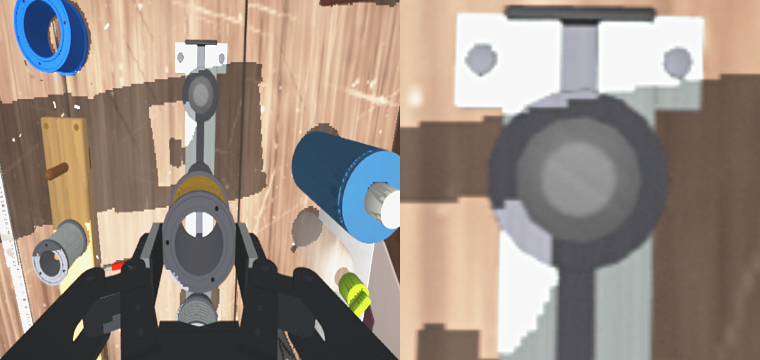

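Spindle_28 is at (655.3,165.1) from three agreeing circles. It is 228.6 mm from spindle_36 against the expected 228. By interpolation, spindle_12 is at (653.3,12.7) and spindle_20 at (654.3,88.9).

```bash
python3 -m jog '[[[0,0,0],[0.035,0.0013,0],-1],[[0,0,0],[0.035,0,0],-1],[[0,0,0],[0,0,0.02],-1],[[0,0,0],[0,0,0.02],-1],[[0,0,0],[0,0,0],-1],[[0,0,0],[0,0,0],-1],[[0,0,0],[0,0,0],-1]]'
python3 - <<'E'
from h import *
im,ps=shot("s4"); print(ps[1]); z=ps[1][2]+11
print(circ(im,ps,ps[1],z,17,n=1),circ(im,ps,ps[1],78,8,W=25,n=3))
E
```

```text
clock: 14.05
eef_pos: [657.5, 165.0, 122.9]
tcp_rot: [3.14, -0.0, 1.57]
contact_force: [0.7, -0.0, -1.0]
opening: 0.59
grasp_force: 62.9
[657.48837239 165.03834825 122.9050495 ]
[(np.float64(657.1), np.float64(165.2), np.float32(16.8))] [(np.float64(664.1), np.float64(151.4), np.float32(7.4)), (np.float64(661.9), np.float64(152.2), np.float32(9.4)), (np.float64(652.6), np.float64(150.7), np.float32(7.7))]
```

```bash
python3 -m jog '[[[0,0,0],[0,-0.002,0],-1],[[0,0,0],[0,0,0.015],-1],[[0,0,0],[0,0,0.015],-1],[[0,0,0],[0,0,0.015],-1],[[0,0,0],[0,0,0.006],-1],[[0,0,0],[0,0,0.003],-1],[[0,0,0],[0,0,0],-1],[[0,0,0],[0,0,0],-1]]'
```

```text
clock: 14.9
eef_pos: [654.2, 165.3, 67.5]
tcp_rot: [-3.14, 0.0, 1.571]
contact_force: [-3.9, -1.0, 5.6]
opening: 0.591
grasp_force: 63.7
```

Seated with light contact. Release, then check.

```bash
python3 -m jog '[[[0,0,0],[0,0,0],0.4],[[0,0,0],[0,0,0],0.5],[[0,0,0],[0,0,0],1],[[0,0,0],[0,0,0],1],[[0,0,0],[0,0,0],1]]'
python3 - <<'E'
from h import *
im,ps=shot("p2"); c=ps[1]; print(c)
print(circ(im,ps,c,78,27,n=2),circ(im,ps,c,78,17,n=2),"nose",circ(im,ps,c,78,8,W=25,n=2))
E
```

```text
clock: 15.4
eef_pos: [655.0, 165.5, 67.5]
tcp_rot: [-3.142, -0.0, 1.571]
contact_force: [0.4, -0.8, 0.9]
opening: 0.999
grasp_force: 0.0
[654.97796764 165.51001197  67.53535891]
[(np.float64(654.4), np.float64(165.1), np.float32(26.7)), (np.float64(652.4), np.float64(165.1), np.float32(28.4))] [(np.float64(654.1), np.float64(164.9), np.float32(17.0)), (np.float64(649.9), np.float64(173.9), np.float32(18.1))] nose [(np.float64(655.4), np.float64(164.9), np.float32(8.0)), (np.float64(668.1), np.float64(175.6), np.float32(9.4))]
```

Reel 54 is placed 1 mm off-axis. Next is reel 44.

```bash
python3 -m jog '[[[0,0,0],[0,0,-0.025],1],[[0,0,0],[0,0,-0.03],1],[[0,0,0],[0,0,-0.03],1],[[0,0,0],[-0.0236,-0.0316,0],1],[[0,0,0],[-0.0236,-0.0316,0],1],[[0,0,0],[-0.0236,-0.0316,0],1],[[0,0,0],[-0.0236,-0.0316,0],1],[[0,0,0],[-0.0236,-0.0316,0],1],[[0,0,0],[-0.0236,-0.0316,0],1],[[0,0,0],[0,0,0],1],[[0,0,0],[0,0,0],1],[[0,0,0],[0,0,0],1]]'
python3 - <<'E'
from h import *
im,ps=shot("r44"); print(ps[1]); c=(466.3,24)
print(circ(im,ps,c,68,22,n=2),circ(im,ps,c,68,13,n=2))
E
```

```text
clock: 16.65
eef_pos: [466.6, 24.2, 153.1]
tcp_rot: [3.14, -0.0, 1.571]
contact_force: [-0.1, -0.6, -0.7]
opening: 0.999
grasp_force: 0.0
[466.57983849  24.16299636 153.07663292]
[(np.float32(466.2), np.float32(23.9), np.float32(22.0)), (np.float32(463.9), np.float32(30.9), np.float32(20.9))] [(np.float32(465.9), np.float32(39.9), np.float32(14.4)), (np.float32(468.2), np.float32(39.1), np.float32(14.4))]
```

```bash
python3 -m jog '[[[0,0,0],[0,0,0.02],1],[[0,0,0],[0,0,0.03],1],[[0,0,0],[0,0,0.03],1],[[0,0,0],[0,0,0.02],1],[[0,0,0],[0,0,0],1],[[0,0,0],[0,0,0],1],[[0,0,0],[0,0,0],1]]'; python3 -m jog '[[[0,0,0],[0,0,0],-0.3],[[0,0,0],[0,0,0],-0.3],[[0,0,0],[0,0,0],-0.3],[[0,0,0],[0,0,0],-0.4],[[0,0,0],[0,0,0],-0.6]]' 30; python3 -m jog '[[[0,0,0],[0,0,0],-1],[[0,0,0],[0,0,0],-1],[[0,0,0],[0,0,-0.015],-1],[[0,0,0],[0,0,-0.03],-1],[[0,0,0],[0,0,-0.035],-1],[[0,0,0],[0,0,-0.03],-1],[[0,0,0],[0,0,0],-1],[[0,0,0],[0,0,0],-1]]' 60
python3 - <<'E'
from h import *
im,ps=shot("l3"); z=68-53+ps[1][2]; print(circ(im,ps,ps[1],z,22,n=1),circ(im,ps,ps[1],z,13,n=1))
E
```

```text
clock: 17.4
eef_pos: [466.5, 24.1, 53.6]
tcp_rot: [3.14, -0.0, 1.571]
contact_force: [0.7, -0.3, 0.1]
opening: 1.002
grasp_force: 0.0
clock: 17.9
eef_pos: [465.8, 23.9, 53.5]
tcp_rot: [3.141, -0.0, 1.571]
contact_force: [-1.6, 0.8, 9.6]
opening: 0.499
grasp_force: 29.2
clock: 18.7
eef_pos: [465.5, 23.9, 163.0]
tcp_rot: [3.14, -0.0, 1.571]
contact_force: [0.3, -0.3, -1.3]
opening: 0.486
grasp_force: 61.2
[(np.float64(465.1), np.float64(24.7), np.float32(22.2))] [(np.float64(465.6), np.float64(41.5), np.float32(14.1))]
```

```bash
python3 -m jog '[[[0,0,0],[0.01,0.0376,0],-1],[[0,0,0],[0.0,0.0376,0],-1],[[0,0,0],[0.0,0.0376,0],-1],[[0,0,0],[0.0,0.0376,0],-1],[[0,0,0],[-0.015,0.0376,0],-1],[[0,0,0],[0,0,0],-1],[[0,0,0],[0,0,0],-1],[[0,0,0],[0,0,0],-1]]'
python3 - <<'E'
from h import *
im,ps=shot("s5"); print(ps[1])
c=(654.3,88.9);print(circ(im,ps,c,34,18,n=2),circ(im,ps,c,78,4.5,W=20,n=2),circ(im,ps,c,64,10,W=25,n=2))
E
```

```text
clock: 19.55
eef_pos: [651.6, 19.0, 161.0]
tcp_rot: [-3.138, -0.0, 1.571]
contact_force: [-0.1, 0.1, -1.3]
opening: 0.488
grasp_force: 61.4
[651.62518331  18.96140062 160.99093968]
[(np.float32(654.2), np.float32(88.5), np.float32(17.4)), (np.float32(654.4), np.float32(90.5), np.float32(19.1))] [(np.float32(642.7), np.float32(86.5), np.float32(3.2))] [(np.float32(650.4), np.float32(94.8), np.float32(8.8))]
```

Interpolation confirmed at (654.2,88.7).

```bash
python3 -m jog '[[[0,0,0],[0.035,0.001,0],-1],[[0,0,0],[0.0348,0,0],-1],[[0,0,0],[0,0,0.02],-1],[[0,0,0],[0,0,0.02],-1],[[0,0,0],[0,0,0],-1],[[0,0,0],[0,0,0],-1],[[0,0,0],[0,0,0],-1]]'
```

```text
clock: 20.3
eef_pos: [654.8, 88.6, 123.9]
tcp_rot: [3.14, -0.0, 1.571]
contact_force: [-0.4, -0.2, -0.6]
opening: 0.479
grasp_force: 61.4
```

```bash
python3 -m jog '[[[0,0,0],[0,0,0.015],-1],[[0,0,0],[0,0,0.015],-1],[[0,0,0],[0,0,0.015],-1],[[0,0,0],[0,0,0.007],-1],[[0,0,0],[0,0,0.003],-1],[[0,0,0],[0,0,0],-1],[[0,0,0],[0,0,0],-1]]'
```

```text
clock: 21.0
eef_pos: [653.1, 88.4, 67.9]
tcp_rot: [-3.139, 0.0, 1.571]
contact_force: [-6.6, -0.8, 11.0]
opening: 0.486
grasp_force: 62.5
```

```bash
python3 -m jog '[[[0,0,0],[0,0,0],0.2],[[0,0,0],[0,0,0],0.3],[[0,0,0],[0,0,0],1],[[0,0,0],[0,0,0],1],[[0,0,0],[0,0,0],1]]'
python3 - <<'E'
from h import *
im,ps=shot("p3"); c=ps[1]; print(c)
print(circ(im,ps,c,82,22,n=2),circ(im,ps,c,82,13,n=2),"nose",circ(im,ps,c,78,4.5,W=20,n=2))
E
python3 -m jog '[[[0,0,0],[0,0,-0.025],1],[[0,0,0],[0,0,-0.03],1],[[0,0,0],[0,0,-0.03],1],[[0,0,0],[-0.0307,-0.0277,0],1],[[0,0,0],[-0.0307,-0.0277,0],1],[[0,0,0],[-0.0307,-0.0277,0],1],[[0,0,0],[-0.0307,-0.0277,0],1],[[0,0,0],[-0.0307,-0.0277,0],1],[[0,0,0],[-0.0307,-0.0277,0],1],[[0,0,0],[-0.0307,-0.0277,0],1],[[0,0,0],[0,0,0],1],[[0,0,0],[0,0,0],1]]'
python3 - <<'E'
from h import *
im,ps=shot("r36"); print(ps[1]); c=(459.6,-126.8)
print(circ(im,ps,c,72,18,n=2),circ(im,ps,c,72,9,n=2))
E
```

```text
clock: 21.5
eef_pos: [654.4, 88.7, 67.5]
tcp_rot: [-3.142, 0.0, 1.571]
contact_force: [0.0, -0.3, 0.1]
opening: 1.001
grasp_force: 0.0
[654.39192939  88.67941101  67.5079797 ]
[(np.float64(653.5), np.float64(88.6), np.float32(22.5)), (np.float64(652.0), np.float64(87.1), np.float32(23.4))] [(np.float64(653.3), np.float64(105.8), np.float32(14.4)), (np.float64(653.3), np.float64(88.1), np.float32(12.8))] nose [(np.float64(654.3), np.float64(89.8), np.float32(5.3))]
clock: 22.75
eef_pos: [460.4, -126.8, 153.0]
tcp_rot: [3.141, 0.0, 1.569]
contact_force: [0.6, 0.1, -0.0]
opening: 1.003
grasp_force: 0.0
[ 460.42987258 -126.80597852  152.97940937]
[(np.float32(459.7), np.float32(-126.4), np.float32(17.9)), (np.float32(458.2), np.float32(-115.7), np.float32(16.9))] []
```

Reel 44 is seated, within 1.5 mm. Now reel 36.

```bash
python3 -m jog '[[[0,0,0],[0.0003,-0.0006,0.02],1],[[0,0,0],[0,0,0.03],1],[[0,0,0],[0,0,0.03],1],[[0,0,0],[0,0,0.02],1],[[0,0,0],[0,0,0],1],[[0,0,0],[0,0,0],1],[[0,0,0],[0,0,0],1]]'; python3 -m jog '[[[0,0,0],[0,0,0],-0.3],[[0,0,0],[0,0,0],-0.3],[[0,0,0],[0,0,0],-0.4],[[0,0,0],[0,0,0],-0.5],[[0,0,0],[0,0,0],-0.6],[[0,0,0],[0,0,0],-0.7]]' 30; python3 -m jog '[[[0,0,0],[0,0,0],-1],[[0,0,0],[0,0,0],-1],[[0,0,0],[0,0,-0.015],-1],[[0,0,0],[0,0,-0.03],-1],[[0,0,0],[0,0,-0.035],-1],[[0,0,0],[0,0,-0.03],-1],[[0,0,0],[0,0,0],-1],[[0,0,0],[0,0,0],-1]]' 50
python3 - <<'E'
from h import *
im,ps=shot("l4"); z=72-53+ps[1][2]; print(circ(im,ps,ps[1],z,18,n=2),circ(im,ps,ps[1],z,9,n=2))
E
```

```text
clock: 23.5
eef_pos: [461.1, -125.8, 53.7]
tcp_rot: [3.14, 0.0, 1.572]
contact_force: [-1.1, 0.3, 0.3]
opening: 1.0
grasp_force: 0.0
clock: 24.1
eef_pos: [460.1, -126.1, 53.3]
tcp_rot: [3.141, 0.0, 1.571]
contact_force: [-1.7, 1.0, 8.0]
opening: 0.414
grasp_force: 29.1
clock: 24.9
eef_pos: [460.0, -126.0, 163.0]
tcp_rot: [3.14, 0.0, 1.571]
contact_force: [1.0, 0.4, -0.9]
opening: 0.406
grasp_force: 50.6
[(np.float64(459.4), np.float64(-126.7), np.float32(17.7))] [(np.float64(454.1), np.float64(-157.2), np.float32(9.0)), (np.float64(456.1), np.float64(-155.2), np.float32(10.4))]
```

```bash
python3 -m jog '[[[0,0,0],[0.0138,0.0384,0],-1],[[0,0,0],[0.0138,0.0384,0],-1],[[0,0,0],[0.0138,0.0384,0],-1],[[0,0,0],[0.0138,0.0384,0],-1],[[0,0,0],[0.0138,0.0384,0],-1],[[0,0,0],[0,0,0],-1],[[0,0,0],[0,0,0],-1],[[0,0,0],[0,0,0],-1]]'
python3 - <<'E'
from h import *
im,ps=shot("s6"); print(ps[1])
c=(653.3,12.7);print(circ(im,ps,c,34,14,W=30,n=2),circ(im,ps,c,64,6,W=20,n=2))
cv2.imwrite("pics/s6c.png",np.hstack([cv2.resize(im,(400,360)),rect(im,ps,c,34,4,45)]))
E
```

```text
clock: 25.75
eef_pos: [650.1, -57.1, 161.0]
tcp_rot: [-3.138, -0.0, 1.571]
contact_force: [-0.5, 0.7, -0.8]
opening: 0.4
grasp_force: 50.7
[650.10499003 -57.10365663 160.99129156]
[(np.float32(653.4), np.float32(13.1), np.float32(13.6)), (np.float32(651.7), np.float32(14.1), np.float32(15.4))] [(np.float32(653.2), np.float32(12.1), np.float32(5.1))]
```

View pics/s6c.png

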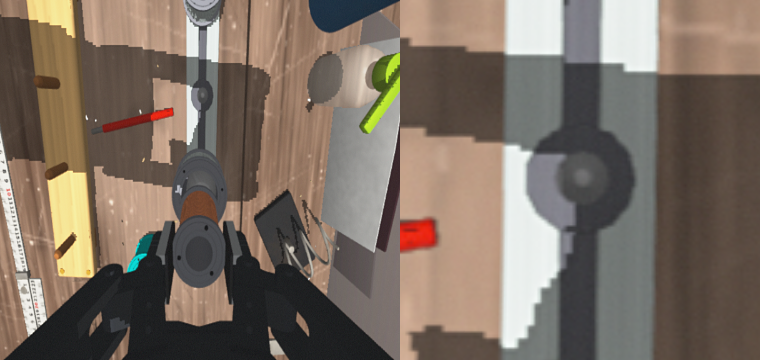

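Reel 36 is held upright and spindle_12 is confirmed at (653.3,12.8).

```bash
python3 -m jog '[[[0,0,0],[0.035,0.0014,0],-1],[[0,0,0],[0.0354,0,0],-1],[[0,0,0],[0,0,0.02],-1],[[0,0,0],[0,0,0.018],-1],[[0,0,0],[0,0,0],-1],[[0,0,0],[0,0,0],-1],[[0,0,0],[0,0,0],-1]]'
```

```text
clock: 26.5
eef_pos: [653.6, 13.0, 125.8]
tcp_rot: [3.14, 0.0, 1.57]
contact_force: [0.2, -0.7, -1.1]
opening: 0.406
grasp_force: 50.7
```

```bash
python3 -m jog '[[[0,0,0],[0.0003,0,0.015],-1],[[0,0,0],[0,0,0.015],-1],[[0,0,0],[0,0,0.015],-1],[[0,0,0],[0,0,0.008],-1],[[0,0,0],[0,0,0.004],-1],[[0,0,0],[0,0,0],-1],[[0,0,0],[0,0,0],-1]]'
```

```text
clock: 27.2
eef_pos: [652.8, 13.8, 67.6]
tcp_rot: [-3.14, 0.0, 1.571]
contact_force: [-2.5, -0.1, 3.9]
opening: 0.404
grasp_force: 51.2
```

Seated at 67.6 against 67.4 expected. Release, retreat and verify all four.

```bash
python3 -m jog '[[[0,0,0],[0,0,0],0],[[0,0,0],[0,0,0],0.2],[[0,0,0],[0,0,0],1],[[0,0,0],[0,0,0],1],[[0,0,0],[0,0,0],1],[[0,0,0],[0,0,0],1]]'
python3 -m jog '[[[0,0,0],[0,0,-0.025],1],[[0,0,0],[0,0,-0.03],1],[[0,0,0],[0,0,-0.03],1],[[0,0,0],[0,0,-0.04],1],[[0,0,0],[0,0,-0.04],1],[[0,0,0],[0,0,0],1],[[0,0,0],[0,0,0],1],[[0,0,0],[0,0,0],1]]'
python3 - <<'E'
from h import *
im,ps=shot("end"); print(ps[1])
for n,c,z,ro,rb in [("36",(653.3,12.8),86,18,9),("44",(654.2,88.7),82,22,13),("54",(655.3,165.1),78,27,17),("64",(652.3,-63.5),74,32,21)]:
    print(n,c,circ(im,ps,c,z,ro,n=2),circ(im,ps,c,z,rb,n=2))
s=r.grab_frame("side")[:,:,::-1]
cv2.imwrite("pics/endc.png",np.hstack([im[:, 180:480],cv2.resize(s[110:270,330:450],(300,400))]))
E
```

```text
clock: 27.8
eef_pos: [653.3, 13.8, 67.6]
tcp_rot: [3.141, -0.0, 1.571]
contact_force: [0.7, 0.5, 0.6]
opening: 0.994
grasp_force: 0.0
clock: 28.6
eef_pos: [652.4, 13.7, 231.4]
tcp_rot: [-3.14, 0.0, 1.571]
contact_force: [-0.2, 0.5, -0.8]
opening: 0.999
grasp_force: 0.0
[652.44302978  13.72179661 231.40434289]
36 (653.3, 12.8) [(np.float32(652.9), np.float32(12.7), np.float32(17.6)), (np.float32(650.7), np.float32(12.9), np.float32(18.8))] [(np.float32(651.9), np.float32(12.4), np.float32(7.8))]
44 (654.2, 88.7) [(np.float32(654.1), np.float32(88.8), np.float32(21.2)), (np.float32(654.6), np.float32(91.3), np.float32(23.4))] [(np.float32(652.8), np.float32(87.8), np.float32(14.1)), (np.float32(650.1), np.float32(82.8), np.float32(14.1))]
54 (655.3, 165.1) [(np.float32(654.2), np.float32(166.0), np.float32(25.6)), (np.float32(656.2), np.float32(166.2), np.float32(25.9))] [(np.float32(654.2), np.float32(164.7), np.float32(18.4)), (np.float32(655.7), np.float32(166.2), np.float32(18.4))]
64 (652.3, -63.5) [(np.float32(649.9), np.float32(-63.4), np.float32(31.0)), (np.float32(651.7), np.float32(-61.9), np.float32(31.4))] [(np.float32(649.7), np.float32(-64.1), np.float32(20.8)), (np.float32(649.9), np.float32(-61.9), np.float32(22.4))]
```

View pics/endc.png

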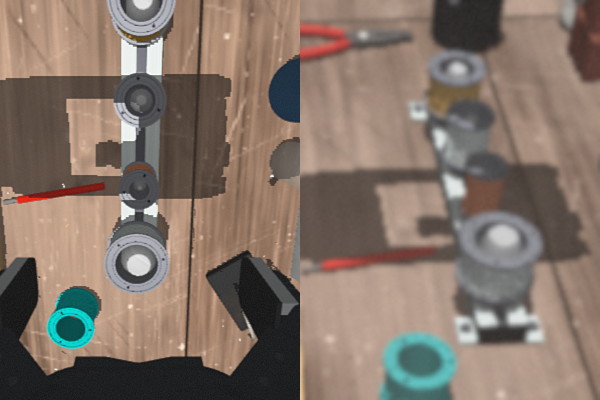

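All four reels stand flat on their own spindles, with centres 2.5 mm or less off-axis, and the gripper is clear. Handing in.

```bash
python3 -c "
from rig import r
print(r.sign_off())"
```

```text
the job is handed in; nothing more can be done
None
```

The job is handed in at about 29 s: all four reels stand on their matching spindles, each measured within about 2.5 mm of the axis, though the first grasp clamped reel 64's wall and had to be redone.

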